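Vent and unload a clamped wafer carrier in the yellow-light lab

ROBOT

A 6-joint arm with a two-finger parallel gripper is mounted at the origin on the work surface. World frame = base frame: x ahead of the robot, y to its left, z up, the work surface at z = 0. Lengths are in m, angles in rad, forces in N, time in s.
With the tool pointing down it reaches from about 0.275 to 0.75 m from the base axis. Payload 10.2 kg.
Tool frame: the origin (TCP) lies midway between the tips of the shut fingers; the grasp point (between the pads) lies 19 mm behind it (env.grip_depth is the distance from the TCP to the grasp point, in m); z points along the fingers, x is the direction in which the jaws open and shut, and the axes are right-handed (so a half turn about z gives the same grasp; the last joint's range is limited). The gripper opens to 88 mm and grips with 3 to 60 N. Pads are 18 mm wide; open, the fingers measure 123 mm over their backs; the gripper's body (75 mm by 187 mm) begins 45 mm behind the grasp point.
Start: joints at [-0.223, 0.313, 1.498, -0, 1.331, -0.223], TCP at [0.525, -0, 0.239] pointing down, gripper open.
Joint ranges: [-2.94, 2.94], [-0.97, 2.17], [0.19, 2.56], [-1.23, 4.37], [0.02, 3.11], [-2.88, 2.88]. Speed limits (rad/s): [2.39, 2.39, 3.01, 3.14, 3.14, 3.14].

INTERFACE

Orientations are given as a rotation vector (axis times angle).
In Python, from bench import env, cams gives the robot as it stands.
- The arm moves only by the tool jog_arm, never from a script. Its argument "moves" is a list of rows, each a list of 3 entries, a list of its own where there are three numbers: the shift along the tool's x, y, z in mm, then the turn about the tool's z in rad, then the opening in per cent of the stroke, from 0 (shut) to 100 (fully open). A call has 1 to 10 rows; each row is the pose to reach, as a shift and turn from the pose commanded when the call began, along the tool's axes at that moment; what a row does not reach only later rows make up. A row lasts 1/8 s, in which the tool goes at most 62.5 mm and 10.7 degrees, less where a joint would pass 70% of its speed; a pose out of reach is approached as far as the arm can. A call with a gripper value outside its range is refused whole. The fingers move at their own pace and stop on an object; "force" is the grip in N (left out, the last holds). Time passes only in rows, so rows that repeat a pose let the fingers close. It gives the time, the measured TCP pose, the force and the opening at its end, in the units of the state.
- env.read_state(): the state, without advancing time (a new reading comes with each control period).
- cams.grab_frame(name): name is "scene" or "side" or "wrist"; returns (picture, depth): 384x512x3 uint8, red, green, blue; 384x512 float32, m along the optical axis (not along the pixel's ray), 0 where there is no reading.
- cams.camera_model(name): a dict with "fx", "fy", "cx", "cy" (pixels), "pose" (4x4, takes a point from camera to world coordinates). Camera axes: x right, y up, looking along -z (the intrinsics and any distortion apply to the point x, -y, -z); pixel columns grow to the right and rows downward; lengths in m; the calibration is good to about 2 mm. A picture is of the moment at which its call begins: read the wrist's pose just before it. camera_model takes no time and is no camera call; for the wrist camera it gives the pose at the moment of the call.
- env.close_job(): hands the job in, once; it reports no verdict.
The state is a dict: "time_s": time; "joint_positions": joint angles; "joint_vel": joint speeds; "tau": joint torques, N m; "tcp_pos": TCP position; "orientation": TCP orientation; "ft_force": force on the tool from outside, world axes, zero at the start; "torque": the same for the moment, N m; "grip_width": finger opening in m.
Only numpy, scipy, OpenCV 4.12 (cv2) and the standard library are available. Lean on these libraries where they do the work, as an engineer would, in place of code of your own. Each camera call takes 0.05 s, during which the arm holds its last target.

TASK

Unload the wafer carrier from the loading jig. While it is still clamped, take the orange pin tool from its stand, feel with its tip along the bottom of the black slot until it drops into the hidden hole, push the vent valve in there all the way, and put the tool back upright in its stand. Then flip the red toggle clamp over centre so that it stays open, and lift the carrier out and set it flat in the middle of the blue tray, leaving the other things on the bench alone.

Things in the scene. Friction and masses are not known exactly. Their poses are not given: they have to be found in the camera images.
- jig: Loading jig, fixed. Plate 160 mm (x) by 240 mm (y -135 to 105), top 12 mm above the bench. Origin on the bench, z up. In its frame (mm): nest at (0, -30), fences 8 mm high; black slotted block along x at y -105, 36 mm wide, rim 49 mm above the bench; clamp bracket at (0, 68), 62 mm high, 40 mm wide in x; small green flag at (62, -82), 29 mm high, rises 12 mm as the valve goes in.
- nest (a point): Centre of the nest on the jig plate, 12 mm above the bench, where the underside of the carrier rests; axes as the jig. The carrier has about 3 mm of play between the fences; lift it straight up.
- slot_near (a point): End of the slot's floor at the jig's -x end, on its centre line, 30 mm above the bench. Slot: 12 mm wide, 64 mm long, 14 mm deep, plus flared lips 5 mm higher (mouth about 24 mm wide). In the floor is one hole, 12 mm along the slot and as wide as the slot, its centre anywhere from 12 to 52 mm from this end. Black in black, its place not listed: feel for it.
- slot_far (a point): The other end of the slot's floor, at the jig's +x end, 64 mm from slot_near.
- valve (a joint): Vent valve in the hidden hole, its flat top 6 mm below the slot's floor: 0 up, 0.006 m fully pushed in (top 12 mm below the floor). Takes about 4 N and stays where it is left.
- clamp (a joint): Toggle clamp, hinge along the jig's x at clamp_pivot. 0 shut: red handle upright, arm level towards the nest, pad 0.5 mm over the carrier's +y end. 1.6 rad open: handle level to the jig's +y, arm upright. Handle and arm are one piece at a right angle. Its weight holds it at either end: about 0.07 N m, nothing at the centre (about 0.8 rad), past which it falls open.
- clamp_pivot (a point): Hinge axis of the clamp, 50 mm above the bench; axes as the jig.
- clamp_handle_end (a point): Outer end of the red handle, 100 mm from the hinge (150 mm above the bench when shut); turns with the handle. The red grip is 18 mm thick and covers the outer 64 mm. The arm is 16 mm wide, 11 mm thick, and reaches 72 mm from the hinge.
- carrier: Wafer carrier: aluminium block 50 mm (its x) by 90 mm (its y) by 24 mm high with a blue wafer piece on its top, about 0.26 kg (0.2 to 0.35). Origin at the centre of its underside. In the nest its axes are the jig's. Grip it across the 50 mm width, near the middle of its length: free of fences there.
- pin_tool: Pin tool standing upright: steel pin 6 mm in diameter and 60 mm long, collar 26 mm in diameter from 60 to 66 mm, then an orange square handle 18 by 18 mm from 66 to 126 mm. Origin at the tip of the pin, z up to the handle; the handle's faces look along its x and y. 60 g.
- stand: White tool stand, fixed: block 56 by 56 by 64 mm with a vertical square hole 14 mm wide through its middle, chamfered 3 mm. Origin at the centre of its underside. The collar rests on its top; the pin's tip is then 4 mm above the bench.
- tray: Blue tray, fixed: 140 mm (its x) by 130 mm (its y), rim 10 mm high and 5 mm thick, floor 5 mm above the bench. Origin at the centre of its underside. The carrier may lie in it at any heading.
- solvent_bottle: Bystander: white bottle with red cap, 60 mm diameter, 140 mm high. Origin at its underside.
- resist_jar: Bystander: amber jar, 64 mm diameter, 85 mm high. Origin at its underside.
- objective: Bystander: dark steel microscope objective, 34 mm diameter, 42 mm high. Origin at its underside.
- dish: Bystander: glass dish, 90 mm diameter, 16 mm high. Origin at its underside.
- tape_roll: Bystander: yellow tape roll lying flat, 80 mm diameter, 24 mm high. Origin at its underside.
- wafer_box: Bystander: round black wafer box, 80 mm diameter, 24 mm high. Origin at its underside.
- mask_box: Bystander: clear mask box, 90 by 90 by 28 mm. Origin at its underside.
Mind the look-alikes: they are no part of the job. Leave any yellow look-alike of the stand alone. Of the things shaped like the tray, the blue one is meant.

How it is judged:
On the way, in this order (a step that is already met when the one before it is completed fails the run):
1. vent valve pushed in at least 4.5 mm while the clamp is shut and the carrier in its nest (value of joint valve above 0.0045 m and value of joint clamp below 0.2 rad and distance between carrier and nest below 0.008 m), for 0.1 s.
2. pin tool back upright in its stand, clamp still shut (horizontal distance between pin_tool and stand below 0.009 m and z of pin_tool in the frame of stand between -0.002 and 0.009 m and angle between pin_tool's own z axis and vertical below 0.12 rad and value of joint clamp below 0.2 rad), for 0.1 s.
3. toggle clamp flipped open with the carrier still in its nest (value of joint clamp above 1.3 rad and distance between carrier and nest below 0.012 m), for 0.1 s.
4. carrier flat in the middle of the tray (horizontal distance between carrier and tray below 0.03 m and z of carrier in the frame of tray between 0.001 and 0.0075 m and angle between carrier's own z axis and vertical below 0.06 rad), for 0.1 s.
At the end, for the whole second after the job is handed in: Vent valve still pushed in (more than 4.5 of 6 mm), pin tool upright in its stand (collar down to within 5 mm, axis within 9 mm), clamp open (over 1.3 rad), carrier lying flat on the tray's floor with its centre within 30 mm of the tray's, all at rest (all of step 4 and value of joint valve above 0.0045 m and horizontal distance between pin_tool and stand below 0.009 m and z of pin_tool in the frame of stand between -0.002 and 0.009 m and angle between pin_tool's own z axis and vertical below 0.12 rad and value of joint clamp above 1.3 rad and linear speed of each of carrier, pin_tool below 0.02 m/s); the robot touches nothing.
It fails at once if a bystander is moved more than 30 mm (distance of any of solvent_bottle, resist_jar, objective, dish, tape_roll, wafer_box, mask_box from where it was at the start of the episode above 0.03 m).
It also fails if it takes over 72 s, if anything falls off the work surface, if the arm or the gripper's body presses on something with over 40 N, if the wrist force passes 120 N, or if a joint passes its speed limit or range.

## Working session

There is one attempt and no reset: what is moved stays moved. The work goes in short steps, Python scripts to look and compute and a tool call to move; the robot and the scene stay as the last step left them, time stands still between calls to the robot, and variables do not carry over. Pictures are saved under pics/ and viewed, and the job is handed in when it is done.

Besides the shell and the picture viewer there is one more tool, called after ">>>" as name(argument=value, ...) on one line, values as JSON. jog_arm: Moves the arm, as the interface text tells. Its arguments: {"type":"object","properties":{"moves":{"type":"array","items":{"type":"array"}},"force":{"type":"number"}},"required":["moves"]}

```bash
ls; mkdir -p pics
cat > h.py <<'E'
import numpy as np, cv2
from bench import env, cams
from scipy.spatial.transform import Rotation as R
def grab(n,fn=None):
    m=cams.camera_model(n); p,d=cams.grab_frame(n)
    if fn: cv2.imwrite('pics/'+fn,cv2.cvtColor(p,cv2.COLOR_RGB2BGR)); np.savez('pics/'+fn[:-4]+'.npz',p=p,d=d,**{k:v for k,v in m.items() if k in('fx','fy','cx','cy','pose')})
    return p,d,m
def ray(m,u,v):
    d=np.array([(u-m['cx'])/m['fx'],-(v-m['cy'])/m['fy'],-1.]); P=np.array(m['pose']); return P[:3,3],P[:3,:3]@d
def plane(m,u,v,z):
    o,d=ray(m,u,v); return o+d*(z-o[2])/d[2]
def dep(m,u,v,D):
    o,d=ray(m,u,v); return o+d*D
def two(m1,a,m2,b):
    o1,d1=ray(m1,*a);o2,d2=ray(m2,*b)
    A=np.stack([d1,-d2],1);s=np.linalg.lstsq(A,o2-o1,rcond=None)[0]
    p,q=o1+d1*s[0],o2+d2*s[1]
    return (p+q)/2,np.linalg.norm(p-q)
def st():
    s=env.read_state(); return s
E
python3 - <<'E'
from h import *
for n in('scene','side','wrist'):
    p,d,m=grab(n,n+'0.png'); print({k:np.round(v,3) if not isinstance(v,str) else v for k,v in m.items()})
s=st();print({k:np.round(v,3) for k,v in s.items()},env.grip_depth)
E
```

```text
pics
{'fx': np.float64(400.098), 'fy': np.float64(400.098), 'cx': np.float64(252.699), 'cy': np.float64(192.321), 'pose': array([[ 0.356, -0.655,  0.666,  1.193],
       [ 0.934,  0.242, -0.261, -0.238],
       [ 0.01 ,  0.716,  0.698,  0.817],
       [ 0.   ,  0.   ,  0.   ,  1.   ]])}
{'fx': np.float64(490.159), 'fy': np.float64(490.159), 'cx': np.float64(254.404), 'cy': np.float64(191.359), 'pose': array([[ 0.965,  0.189, -0.181,  0.296],
       [-0.261,  0.74 , -0.62 , -0.736],
       [ 0.017,  0.646,  0.763,  1.072],
       [ 0.   ,  0.   ,  0.   ,  1.   ]])}
{'fx': np.float64(303.108), 'fy': np.float64(303.108), 'cx': np.float64(254.915), 'cy': np.float64(191.675), 'pose': array([[ 1.   ,  0.   ,  0.002,  0.526],
       [-0.001,  0.963,  0.268,  0.069],
       [-0.002, -0.268,  0.963,  0.384],
       [ 0.   ,  0.   ,  0.   ,  1.   ]])}
{'time_s': np.float64(0.15), 'joint_positions': array([-0.223,  0.313,  1.498,  0.   ,  1.331, -0.223]), 'joint_vel': array([ 0.002, -0.001, -0.003,  0.   ,  0.   ,  0.001]), 'tau': array([ 2.0000e-03, -4.0230e+01, -2.5232e+01,  6.9000e-02,  3.4000e-02,
       -0.0000e+00]), 'tcp_pos': array([0.525, 0.   , 0.238]), 'orientation': array([-3.141e+00,  0.000e+00,  1.000e-03]), 'ft_force': array([ 0.234, -0.307,  0.222]), 'torque': array([ 0.042, -0.018, -0.048]), 'grip_width': np.float64(0.088)} 0.0187
```

View pics/scene0.png

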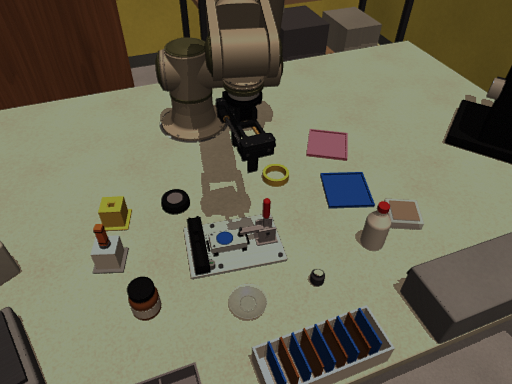

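View pics/side0.png

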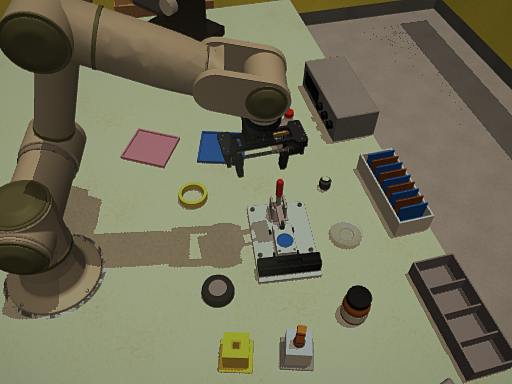

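View pics/wrist0.png

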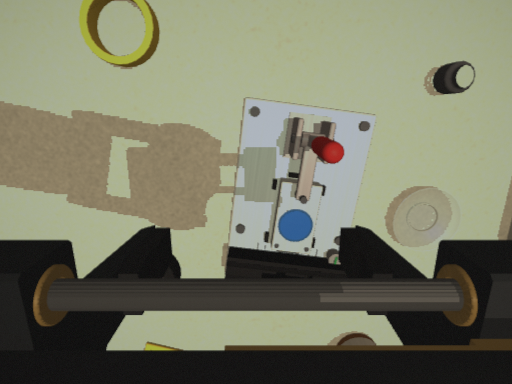

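Scene view candidates:
- **Tool:** orange handle at (102,240) in the white stand. The look-alikes are the yellow stand at (115,212) and the amber jar at (143,297).
- **Tray:** blue at (347,190). The look-alikes are the pink one at (328,144), the mask box at (403,213), and the blue wafer on the carrier at (228,237).
- **Clamp:** red handle at (267,207). The look-alike is the red bottle cap at (384,206).

I choose the white stand with the orange handle, and the blue tray. Next is a close crop to check these.

Run:
```python
from h import *
a=cv2.imread('pics/scene0.png');b=cv2.imread('pics/side0.png')
c=np.hstack([cv2.resize(a[180:290,70:310],None,fx=3,fy=3,interpolation=2)[:, :],])
cv2.imwrite('pics/c1.png',c)
c=cv2.resize(b[160:384,190:370],None,fx=2.6,fy=2.6,interpolation=2)
cv2.imwrite('pics/c2.png',c)
for n in('scene','side'):
    z=np.load(f'pics/{n}0.npz'); m={k:z[k] for k in('fx','fy','cx','cy','pose')}
    p=z['p'];d=z['d']; hsv=cv2.cvtColor(p,cv2.COLOR_RGB2HSV)
    v,u=np.mgrid[:384,:512]
    X=np.stack([(u-m['cx'])/m['fx'],-(v-m['cy'])/m['fy'],-np.ones_like(u)],-1)*d[...,None]
    W=X@m['pose'][:3,:3].T+m['pose'][:3,3]; np.save(f'pics/{n}W.npy',W)
    for name,lo,hi in(('orange',(4,150,100),(14,255,255)),('blue',(100,140,60),(125,255,255)),('red',(0,190,100),(3,255,255)),('yellow',(24,150,100),(33,255,255))):
        k=cv2.inRange(hsv,lo,hi); nn,l,s,c=cv2.connectedComponentsWithStats(k)
        for i in range(1,nn):
            if s[i,4]>25:
                w=W[(l==i)&(d>0)]; print(n,name,s[i],c[i].round(1),np.median(w,0).round(3),w.min(0).round(3),w.max(0).round(3))
```

```text
scene orange [ 93 224  10   6  43] [ 97.6 226.6] [ 0.518 -0.348  0.128] [ 0.51  -0.358  0.126] [ 0.526 -0.338  0.131]
scene orange [305 330  19  37  40] [313.2 346.9] [ 0.92  -0.005  0.081] [ 0.885 -0.006  0.078] [ 0.96  -0.002  0.085]
scene orange [280 337  19  40  66] [289.6 357.3] [ 0.922 -0.054  0.081] [ 0.876 -0.057  0.003] [ 0.959 -0.033  0.084]
scene blue [ 321  172   54   34 1394] [346.1 189.1] [0.5   0.329 0.004] [ 0.414  0.247 -0.003] [0.585 0.411 0.013]
scene blue [217 232  16  12 156] [224.4 237.5] [ 0.574 -0.07   0.035] [ 0.555 -0.09   0.032] [ 0.592 -0.051  0.04 ]
scene blue [359 308  23  36  85] [370.6 326.4] [0.923 0.12  0.081] [0.875 0.117 0.033] [0.96  0.146 0.086]
scene blue [337 316  23  37  91] [348.6 335.3] [0.922 0.07  0.081] [0.876 0.067 0.03 ] [0.96  0.094 0.085]
scene blue [315 324  21  38  94] [325.7 344.3] [0.924 0.02  0.081] [0.881 0.017 0.021] [0.959 0.044 0.084]
scene blue [292 333  20  39 103] [301.9 353.6] [ 0.923 -0.03   0.081] [ 0.882 -0.033  0.007] [ 0.96  -0.006  0.084]
scene blue [268 342  18  40  88] [276.5 361.5] [ 0.923 -0.08   0.081] [ 0.882 
[... 1453 characters left out ...]
] [0.705 0.299 0.464]
side red [277 179   6   6  26] [279.8 181.3] [0.585 0.03  0.147] [0.579 0.023 0.144] [0.592 0.038 0.152]
side yellow [ 93   0  21  10 131] [105.   3.] [ 0.182  2.11  -0.431] [ 0.111  2.083 -0.485] [ 0.227  2.14  -0.393]
side yellow [214   0  60   8 249] [235.    2.1] [ 0.949  2.108 -0.527] [ 0.826  2.081 -0.555] [ 1.218  2.138 -0.489]
side yellow [291   0 105  13 713] [329.1   3.9] [ 1.586  2.108 -0.623] [ 1.335  2.07  -0.67 ] [ 2.112  2.14  -0.551]
side yellow [179 183  28  21 180] [192.3 193.1] [0.376 0.152 0.024] [0.337 0.114 0.019] [0.413 0.195 0.032]
side yellow [219 332  34  41 798] [237.5 348.2] [ 0.389 -0.324  0.064] [ 0.34  -0.365 -0.006] [ 0.428 -0.269  0.07 ]
```

View pics/c1.png

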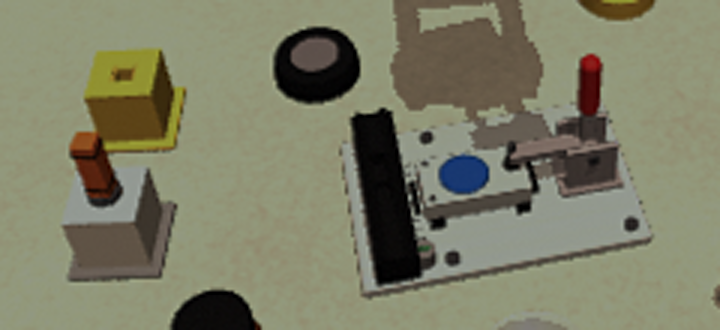

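View pics/c2.png

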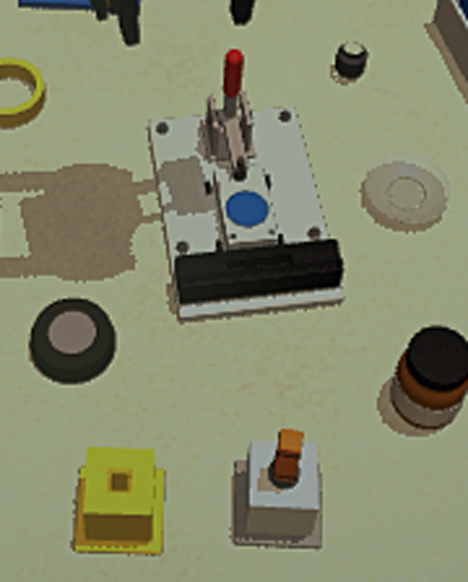

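The crops confirm the choices: the orange handle stands in the white stand, and the yellow one is empty. I'll move over the stand and measure it from the wrist camera.

>>> jog_arm(moves=[[[0,60,-10],0,100],[[0,120,-20],0,100],[[0,180,-30],0,100],[[0,240,-30],0,100],[[0,300,-30],0,100],[[0,300,-30],0,100],[[0,300,-30],0,100]])

```text
time_s: 1.02
tcp_pos: [0.525, -0.2995, 0.2684]
orientation: [-3.141, -0.0, 0.001]
ft_force: [0.1, 0.6, -0.6]
grip_width: 0.0882
```

Run:
```python
from h import *
p,d,m=grab('wrist','w1.png'); print(st()['tcp_pos'],st()['orientation'],st()['time_s'])
```

```text
[ 0.52516003 -0.29896365  0.26871215] [-3.14115980e+00 -1.56458516e-03  2.53350235e-04] 1.075
```

View pics/w1.png

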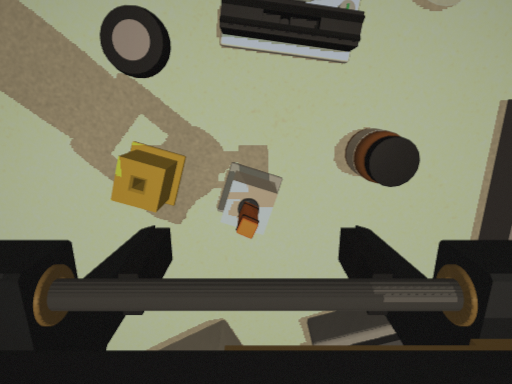

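The handle top is near (248,230) in the white stand, and both are turned about 20°. I'll extract the outlines.

```bash
cat >> h.py <<'E'
def load(fn):
    z=np.load('pics/'+fn); return z['p'],z['d'],{k:z[k] for k in('fx','fy','cx','cy','pose')}
def W(d,m):
    v,u=np.mgrid[:384,:512]
    X=np.stack([(u-m['cx'])/m['fx'],-(v-m['cy'])/m['fy'],-np.ones_like(u)],-1)*d[...,None]
    return X@m['pose'][:3,:3].T+m['pose'][:3,3]
def rect(w):
    return cv2.minAreaRect((w[:,:2]*1000).astype(np.float32))
E
python3 - <<'E'
from h import *
p,d,m=load('w1.npz'); w=W(d,m)
hsv=cv2.cvtColor(p,cv2.COLOR_RGB2HSV)
roi=np.zeros((384,512),bool); roi[150:260,205:300]=1
for nm,lo,hi in(('handletop',.120,.135),('standtop',.061,.069)):
    k=roi&(w[...,2]>lo)&(w[...,2]<hi)&(d>0); ww=w[k]; print(nm,k.sum(),np.median(ww,0).round(4),rect(ww), ww.min(0).round(3),ww.max(0).round(3))
roi=np.zeros((384,512),bool); roi[140:215,105:190]=1
k=roi&(w[...,2]>.057)&(w[...,2]<.075); print(rect(w[k]))
c=cv2.resize(cv2.cvtColor(p[150:260,100:310],cv2.COLOR_RGB2BGR),None,fx=3.8,fy=3.8,interpolation=2); cv2.imwrite('pics/c3.png',c)
# two views top point
E
```

```text
handletop 352 [ 0.5169 -0.3461  0.1292] ((516.9013671875, -348.17694091796875), (18.37617301940918, 18.313705444335938), 66.64484405517578) [ 0.505 -0.36   0.12 ] [ 0.529 -0.336  0.132]
standtop 1451 [ 0.5174 -0.3401  0.0637] ((517.0562133789062, -348.44110107421875), (56.42243194580078, 56.14112854003906), 71.97590637207031) [ 0.483 -0.383  0.061] [ 0.551 -0.313  0.069]
((384.85479736328125, -319.4535217285156), (56.9016227722168, 56.80515670776367), 73.63504028320312)
```

View pics/c3.png

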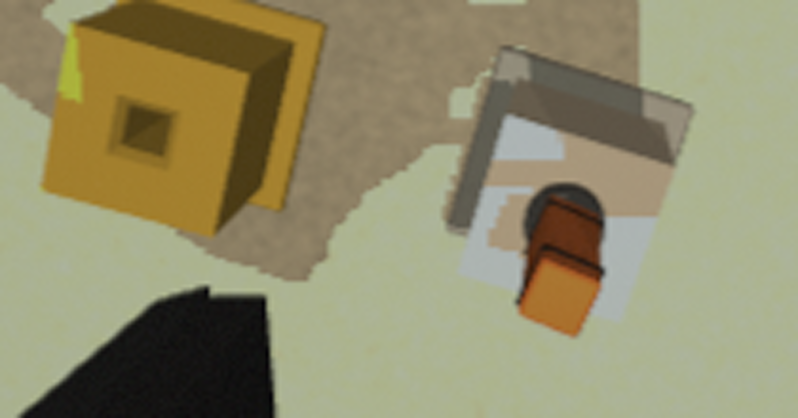

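Handle top: (0.517,-0.348), 18.4 mm square at 0.129 m. Stand top: (0.517,-0.3484), 56 mm square at 0.064 m. Both agree with the text. The first move is to above the handle, turned 0.408 rad.

>>> jog_arm(moves=[[[-4,24,30],0.14,70],[[-8,48,60],0.28,70],[[-8,48,90],0.408,70],[[-8,48,110],0.408,70],[[-8,48,110],0.408,70]], force=40)

```text
time_s: 1.7
tcp_pos: [0.517, -0.3464, 0.1579]
orientation: [-3.076, 0.633, 0.003]
ft_force: [-0.1, 0.2, 1.2]
grip_width: 0.0617
```

Run:
```python
from h import *
p,d,m=grab('wrist','w2.png'); print(st()['tcp_pos'],st()['orientation'],st()['time_s'])
w=W(d,m)
p,d,m=grab('side','s2.png')
b=cv2.imread('pics/side0.png')
```

```text
[ 0.51742282 -0.34697502  0.15920945] [-3.07686208e+00  6.33948412e-01  8.52715712e-05] 1.75
```

View pics/w2.png

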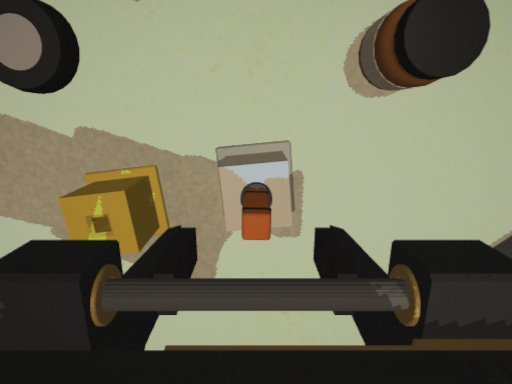

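View pics/s2.png

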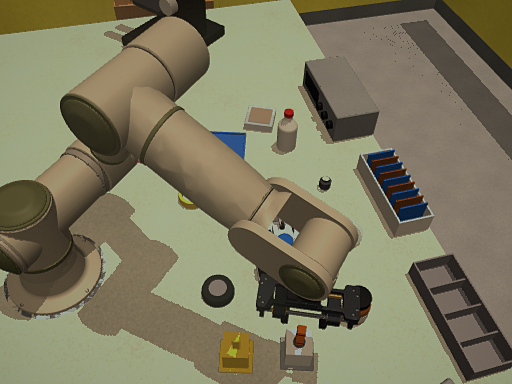

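The handle is square to the jaws and centred between the fingers (257,222). Descend and grip.

>>> jog_arm(moves=[[[0,1,30],0,70],[[0,1,65],0,70],[[0,1,65],0,70],[[0,1,65],0,0],[[0,1,65],0,0],[[0,1,65],0,0],[[0,1,65],0,0],[[0,1,65],0,0]], force=50)

```text
time_s: 2.8
tcp_pos: [0.5167, -0.349, 0.0939]
orientation: [3.076, -0.636, 0.0]
ft_force: [-0.2, -0.1, 1.5]
grip_width: 0.0173
```

Run:
```python
from h import *
p,d,m=grab('wrist','w3.png'); print({k:np.round(v,4) for k,v in st().items()})
# jig measures from first wrist image & stored scenes
p,d,m=load('wrist0.npz'); w=W(d,m)
roi=np.zeros((384,512),bool); roi[90:280,215:390]=1
g=p.astype(int)
k=roi&(w[...,2]>.0445)&(w[...,2]<.053)&(d>0)&(g.max(-1)<60); print('block',k.sum(),rect(w[k]))
k=roi&(w[...,2]>.009)&(w[...,2]<.015)&(d>0); print('plate',k.sum(),rect(w[k]))
hs=cv2.cvtColor(p,cv2.COLOR_RGB2HSV)
k=roi&(cv2.inRange(hs,(100,120,50),(125,255,255))>0); print('wafer',np.median(w[k],0),rect(w[k]))
k=roi&(w[...,2]>.031)&(w[...,2]<.041)&(d>0); print('carrier',k.sum(),rect(w[k]))
cv2.imwrite('pics/c4.png',cv2.resize(cv2.cvtColor(p[85:285,210:390],cv2.COLOR_RGB2BGR),None,fx=3,fy=3,interpolation=2))
for n in('scene','side'):
    p,d,m=load(n+'0.npz'); w=W(d,m)
    hs=cv2.cvtColor(p,cv2.COLOR_RGB2HSV)
    near=(abs(w[...,0]-.57)<.13)&(abs(w[...,1]+.08)<.17)&(d>0)
    k=near&(w[...,2]>.045)&(w[...,2]<.053)&(p.max(-1)<60)&(w[...,1]<-.1); print(n,'block',k.sum(),rect(w[k]))
    k=near&(w[...,2]>.008)&(w[...,2]<.016); print('plate',k.sum(),rect(w[k]))
```

```text
{'time_s': np.float64(2.85), 'joint_positions': array([-0.7817,  0.6626,  1.3509, -0.    ,  1.1278, -0.3737]), 'joint_vel': array([-0.0006,  0.0007, -0.0001, -0.0002, -0.0008, -0.0008]), 'tau': array([ 1.07000e-02, -5.20167e+01, -2.25233e+01,  6.66000e-02,
       -1.50000e-03,  6.40000e-03]), 'tcp_pos': array([ 0.5167, -0.349 ,  0.0939]), 'orientation': array([ 3.0763e+00, -6.3640e-01,  4.0000e-04]), 'ft_force': array([-0.6525,  0.2614,  0.6157]), 'torque': array([ 0.0401,  0.0315, -0.0491]), 'grip_width': np.float64(0.0172)}
block 638 ((563.8441772460938, -41.0302734375), (152.0742950439453, 192.8606414794922), 0.04926804080605507)
plate 12250 ((577.235595703125, -40.72437286376953), (225.05609130859375, 159.67283630371094), 82.61085510253906)
wafer [ 0.57452743 -0.07050139  0.03638145] ((562.2578125, -9.331764221191406), (40.34333801269531, 167.10479736328125), 11.37810230255127)
carrier 3169 ((594.2124633789062, -54.72692108154297), (205.71853637695312, 140.02330017089844), 64.31208801269531)
scene block 212 ((565.8660278320312, -137.61219787597656), (34.5794563293457, 154.68484497070312), 82.44202423095703)
plate 2482 ((578.2538452148438, -48.74073791503906), (239.17373657226562, 162.19944763183594), 82.72784423828125)
side block 385 ((563.2656860351562, -139.8776397705078), (36.81877136230469, 155.48495483398438), 82.91677856445312)
plate 2308 ((575.228271484375, -48.41062927246094), (243.29205322265625, 160.213623046875), 82.51488494873047)
```

View pics/c4.png

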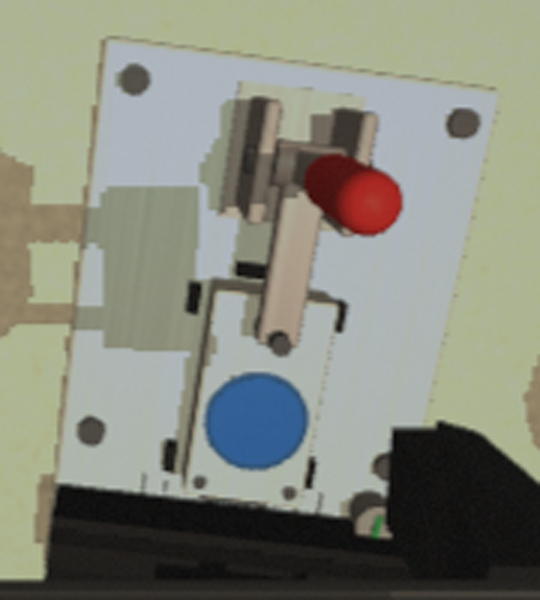

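View pics/w3.png

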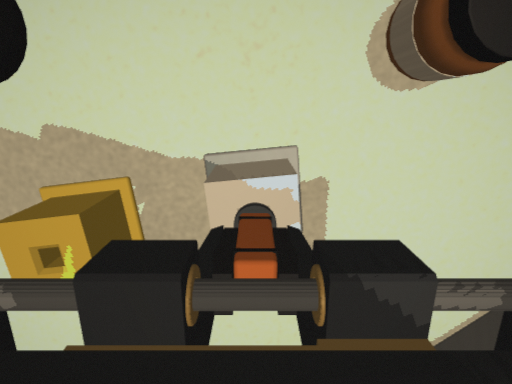

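The tool is held (width 17 mm, upright). Jig yaw is -7.4°, and the plate measures 240x160 in both outer views. Its centre is (0.577,-0.0486), which puts the jig origin near (0.579,-0.034). The block centre measures within 2 mm of prediction. Lift straight up, then go to a viewing spot before the slot with the tool axes aligned to the jig.

>>> jog_arm(moves=[[[0,0,-40],0,0],[[0,0,-100],0,0],[[0,-40,-100],-0.1,0],[[-1,-80,-100],-0.2,0],[[-2,-118,-100],-0.279,0],[[-2,-118,-100],-0.279,0],[[-2,-118,-100],-0.279,0]])

```text
time_s: 3.72
tcp_pos: [0.5614, -0.2404, 0.1936]
orientation: [3.135, -0.204, -0.0]
ft_force: [-0.6, -0.2, -0.2]
grip_width: 0.0176
```

Run:
```python
from h import *
p,d,m=grab('wrist','w4.png'); print({k:np.round(v,4) for k,v in st().items()})
w=W(d,m); o=np.array([.5787,-.0337]); a=np.radians(-7.4); X=np.array([np.cos(a),np.sin(a)]);Y=np.array([-X[1],X[0]])
q=w[...,:2]-o; jx=q@X*1000; jy=q@Y*1000; z=w[...,2]*1000
for x in(-50,-40,0,40,50):
  k=(abs(jx-x)<4)&(abs(jy+105)<28)&(d>0)
  r=[]
  for y in range(-130,-80,2):
    kk=k&(abs(jy-y)<1.0); r.append((y,int(np.median(z[kk])) if kk.any() else None))
  print(x,r)
```

```text
{'time_s': np.float64(3.775), 'joint_positions': array([-5.9670e-01,  5.3670e-01,  1.2865e+00, -2.0000e-04,  1.3186e+00,
       -4.6610e-01]), 'joint_vel': array([-0.0056,  0.0017, -0.0001,  0.0023, -0.0006,  0.    ]), 'tau': array([ 8.73200e-01, -5.04879e+01, -2.52936e+01,  8.41000e-02,
        5.66000e-02,  9.00000e-04]), 'tcp_pos': array([ 0.5613, -0.2407,  0.1936]), 'orientation': array([ 3.1348e+00, -2.0490e-01, -4.0000e-04]), 'ft_force': array([0.0322, 0.4479, 0.6206]), 'torque': array([0.019 , 0.0337, 0.02  ]), 'grip_width': np.float64(0.0174)}
-50 [(-130, 11), (-128, 11), (-126, 12), (-124, 11), (-122, 35), (-120, 44), (-118, 44), (-116, 48), (-114, 47), (-112, 45), (-110, 44), (-108, 43), (-106, 44), (-104, 43), (-102, 43), (-100, 44), (-98, 44), (-96, 46), (-94, 48), (-92, 47), (-90, 43), (-88, 43), (-86, None), (-84, None), (-82, 12)]
-40 [(-130, 11), (-128, 11), (-126, 11), (-124, 11), (-122, 41), (-120, 43), (-118, 44), (-116, 47), (-114, 47), (-112, 45), (-110, 43), (-108, 44), (-106, 43), (-104, 43), (-102, 44), (-100, 43), (-98, 44), (-96, 46), (-94, 48), (-92, 46), (
[... 251 characters left out ...]
, (-98, 39), (-96, 46), (-94, 48), (-92, 46), (-90, 43), (-88, 43), (-86, None), (-84, None), (-82, 19)]
40 [(-130, 11), (-128, 11), (-126, 11), (-124, 12), (-122, 42), (-120, 43), (-118, 44), (-116, 48), (-114, 47), (-112, 45), (-110, 44), (-108, 43), (-106, 43), (-104, 43), (-102, 43), (-100, 44), (-98, 44), (-96, 46), (-94, 48), (-92, 47), (-90, 43), (-88, 43), (-86, None), (-84, None), (-82, 12)]
50 [(-130, 11), (-128, 11), (-126, 11), (-124, 11), (-122, 37), (-120, 43), (-118, 44), (-116, 48), (-114, 47), (-112, 45), (-110, 43), (-108, 43), (-106, 43), (-104, 43), (-102, 43), (-100, 44), (-98, 44), (-96, 46), (-94, 48), (-92, 47), (-90, 43), (-88, 43), (-86, None), (-84, 26), (-82, 16)]
```

View pics/w4.png

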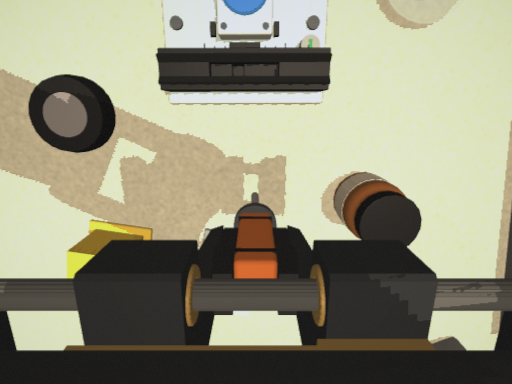

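Run:
```python
from h import *
p,d,m=load('w4.npz')
w=W(d,m); o=np.array([.5787,-.0337]); a=np.radians(-7.4); X=np.array([np.cos(a),np.sin(a)]);Y=np.array([-X[1],X[0]])
q=w[...,:2]-o; jx=q@X*1000; jy=q@Y*1000; z=w[...,2]*1000
for y in(-106,-104,-102):
  print(y,[(x,round(float(np.median(z[k])),1)) for x in range(-46,47,2) if (k:=(abs(jx-x)<1.3)&(abs(jy-y)<1.2)&(d>0)).any()])
for x in(-28,-20,-10,10,20,28):
  k=(abs(jx-x)<3)&(z>26)&(z<33)&(d>0)&(abs(jy+105)<15); print(x,jy[k].min().round(1),jy[k].max().round(1),k.sum())
k=(z>46.5)&(d>0)&(abs(jy+105)<25)&(abs(jx)<90); 
print('rim y',np.percentile(jy[k&(jy<-105)],[2,50,98]),np.percentile(jy[k&(jy>-105)],[2,50,98]),rect(w[k]), 'x',jx[k].min(),jx[k].max())
c=cv2.convertScaleAbs(cv2.resize(cv2.cvtColor(p[35:110,140:350],cv2.COLOR_RGB2BGR),None,fx=3.8,fy=3.8,interpolation=2),alpha=2); cv2.imwrite('pics/c5.png',c)
# tool: pin tip and collar location in wrist
```

```text
-106 [(-46, 44.1), (-44, 43.8), (-42, 43.5), (-40, 43.2), (-38, 43.7), (-36, 43.9), (-34, 43.6), (-32, 38.9), (-30, 30.0), (-28, 29.5), (-26, 29.6), (-24, 29.5), (-22, 29.5), (-20, 29.5), (-18, 29.5), (-16, 29.8), (-14, 29.8), (-12, 26.6), (-10, 24.4), (-8, 23.8), (-6, 23.6), (-4, 23.5), (-2, 23.5), (0, 29.6), (2, 30.1), (4, 29.9), (6, 29.9), (8, 29.7), (10, 29.4), (12, 30.4), (14, 30.0), (16, 29.9), (18, 30.3), (20, 30.2), (22, 29.4), (24, 29.5), (26, 29.4), (28, 29.2), (30, 30.2), (32, 37.3), (34, 44.1), (36, 43.7), (38, 43.4), (40, 43.5), (42, 43.9), (44, 44.1), (46, 43.8)]
-104 [(-46, 43.9), (-44, 43.8), (-42, 43.7), (-40, 43.6), (-38, 43.5), (-36, 43.9), (-34, 44.1), (-32, 40.7), (-30, 30.5), (-28, 29.8), (-26, 29.5), (-24, 29.9), (-22, 29.3), (-20, 29.9), (-18, 29.8), (-16, 29.4), (-14, 29.5), (-12, 24.3), (-10, 24.4), (-8, 24.2), (-6, 24.0), (-4, 23.7), (-2, 23.4), (0, 29.6), (2, 29.3), (4, 29.4), (6, 29.5), (8, 29.2), (10, 29.3), (12, 29.9), (14, 29.5), (16, 30.0), (18, 29.6), (20, 29.4), (22, 29.6), (24, 29.5), (26, 29.6), (28, 29.4), (30, 29.7), (32, 37.3), (34, 44.1), (36,
[... 300 characters left out ...]
 24.6), (-10, 24.1), (-8, 23.8), (-6, 24.1), (-4, 24.1), (-2, 23.6), (0, 30.2), (2, 30.0), (4, 29.3), (6, 29.3), (8, 29.6), (10, 29.5), (12, 29.0), (14, 29.5), (16, 30.2), (18, 29.9), (20, 29.2), (22, 30.2), (24, 30.1), (26, 29.7), (28, 29.6), (30, 29.2), (32, 40.5), (34, 43.9), (36, 43.9), (38, 43.6), (40, 44.4), (42, 44.2), (44, 44.0), (46, 43.3)]
-28 -108.8 -98.4 74
-20 -108.8 -98.7 82
-10 -108.7 -98.5 18
10 -108.8 -98.5 73
20 -108.9 -98.3 87
28 -108.9 -98.5 73
rim y [-117.33469246 -115.57527628 -112.83828345] [-97.0117144  -93.96591247 -92.01068399] ((565.2542114257812, -137.52772521972656), (25.368900299072266, 156.0734405517578), 82.51463317871094) x -77.98059442046946 78.0916548443622
```

View pics/c5.png

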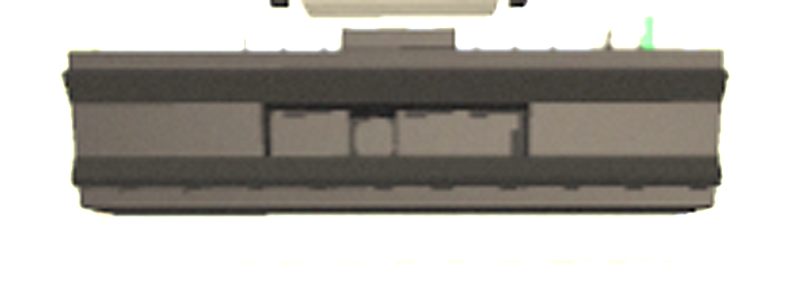

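The depth along the slot floor already hints at a drop at jig x -13 to -1. Slot centre is jig y ≈ -104.3. I'll still feel for it: go in beside the hint (jig x -22), touch the floor and slide.

>>> jog_arm(moves=[[[-15,-50,0],0,0],[[-31,-103,0],0,0],[[-31,-103,0],0,0],[[-31,-103,30],0,0],[[-31,-103,50],0,0],[[-31,-103,65],0,0],[[-31,-103,69],0,0],[[-31,-103,69],0,0]], force=60)

```text
time_s: 4.78
tcp_pos: [0.5443, -0.1342, 0.1251]
orientation: [3.135, -0.203, 0.001]
ft_force: [-0.3, -0.5, -1.2]
grip_width: 0.0174
```

Run:
```python
from h import *
p,d,m=grab('wrist','w5.png'); s=st();print({k:np.round(s[k],4) for k in('tcp_pos','ft_force','torque','orientation','time_s')})
p,d,m=grab('scene','sc5.png')
```

```text
{'tcp_pos': array([ 0.5444, -0.1341,  0.1253]), 'ft_force': array([ 0.2367,  0.5802, -1.2086]), 'torque': array([0.0044, 0.009 , 0.0042]), 'orientation': array([ 3.1346e+00, -2.0300e-01,  1.5000e-03]), 'time_s': np.float64(4.825)}
```

View pics/w5.png

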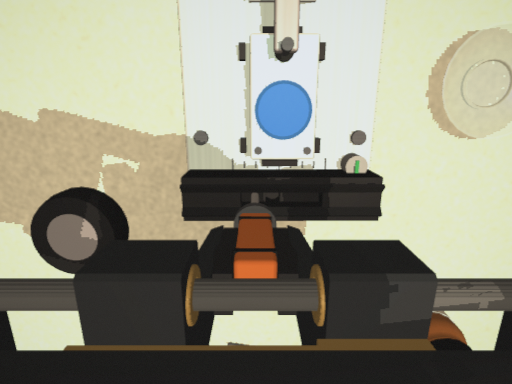

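View pics/sc5.png

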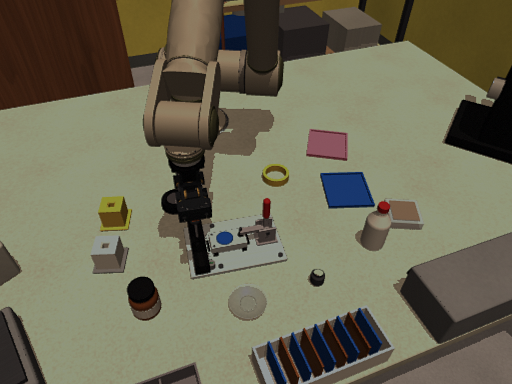

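The pin is in the slot with no side force. Lower it gently to the floor.

>>> jog_arm(moves=[[[0,0,2],0,0],[[0,0,4],0,0],[[0,0,5],0,0],[[0,0,6],0,0],[[0,0,6],0,0]])

```text
time_s: 5.5
tcp_pos: [0.5443, -0.1338, 0.1197]
orientation: [3.135, -0.202, 0.001]
ft_force: [-1.7, 0.5, 7.2]
grip_width: 0.0174
```

The floor is felt at TCP z 0.1197 with 7 N, as predicted. Slide along +x.

>>> jog_arm(moves=[[[2,0,0],0,0],[[4,0,0],0,0],[[6,0,0],0,0],[[8,0,0],0,0],[[8,0,0],0,0]])

```text
time_s: 6.12
tcp_pos: [0.5511, -0.1346, 0.1196]
orientation: [-3.135, 0.202, 0.004]
ft_force: [-8.0, 1.1, 11.6]
grip_width: 0.0172
```

>>> jog_arm(moves=[[[2,0,0],0,0],[[4,0,0],0,0],[[4,0,0],0,0]])

```text
time_s: 6.5
tcp_pos: [0.5561, -0.1352, 0.1188]
orientation: [3.135, -0.202, 0.0]
ft_force: [-0.8, 0.9, -0.0]
grip_width: 0.0176
```

>>> jog_arm(moves=[[[2,0,0],0,0],[[4,0,0],0,0],[[4,0,0],0,0]])

```text
time_s: 6.88
tcp_pos: [0.5601, -0.1358, 0.1186]
orientation: [-3.135, 0.202, 0.0]
ft_force: [-0.6, -0.9, -0.2]
grip_width: 0.0176
```

The force vanished at jig x ≈ -9, so the tip is over the hole and agrees with the depth hint. Centre at -7 and press down.

>>> jog_arm(moves=[[[-2,0,2],0,0],[[-2,0,4],0,0],[[-2,0,6],0,0],[[-2,0,8],0,0],[[-2,0,10],0,0],[[-2,0,11],0,0],[[-2,0,12],0,0],[[-2,0,12],0,0]])

```text
time_s: 7.88
tcp_pos: [0.5582, -0.1356, 0.1076]
orientation: [3.135, -0.202, 0.001]
ft_force: [-2.0, 0.3, 8.6]
grip_width: 0.0172
```

>>> jog_arm(moves=[[[0,0,1],0,0],[[0,0,2],0,0],[[0,0,2],0,0]])

```text
time_s: 8.25
tcp_pos: [0.5587, -0.1359, 0.1072]
orientation: [3.134, -0.202, 0.004]
ft_force: [-5.4, 1.5, 20.6]
grip_width: 0.0173
```

Run:
```python
from h import *
p,d,m=grab('wrist','w6.png')
w=W(d,m); hs=cv2.cvtColor(p,cv2.COLOR_RGB2HSV)
for f in('w4','w5','w6'):
    p,d,m=load(f+'.npz'); w=W(d,m); hs=cv2.cvtColor(p,cv2.COLOR_RGB2HSV); k=cv2.inRange(hs,(45,100,40),(80,255,255))>0
    print(f,k.sum(),np.percentile(w[k&(d>0)],[5,50,95],axis=0).round(3))
```

```text
w4 22 [[ 0.628 -0.127  0.028]
 [ 0.63  -0.123  0.029]
 [ 0.631 -0.119  0.042]]
w5 40 [[ 0.628 -0.127  0.028]
 [ 0.63  -0.123  0.029]
 [ 0.631 -0.118  0.03 ]]
w6 125 [[ 0.628 -0.127  0.032]
 [ 0.629 -0.123  0.04 ]
 [ 0.631 -0.118  0.042]]
```

The flag has risen from 29 to 41 mm, so the valve is fully in (bottomed at 20 N, 12.1 mm below the floor). Withdraw straight up and carry the tool back to the stand.

>>> jog_arm(moves=[[[0,0,-20],0,0],[[0,0,-50],0,0],[[0,0,-90],0,0],[[-3,55,-90],0.07,0],[[-7,110,-90],0.14,0],[[-11,165,-90],0.21,0],[[-14,217,-90],0.279,0],[[-14,217,-90],0.279,0],[[-14,217,-90],0.279,0]])

```text
time_s: 9.43
tcp_pos: [0.5162, -0.3484, 0.1942]
orientation: [-3.076, 0.636, 0.001]
ft_force: [-0.1, -0.6, 0.1]
grip_width: 0.0177
```

Run:
```python
from h import *
p,d,m=grab('wrist','w7.png'); s=st();print({k:np.round(s[k],4) for k in('tcp_pos','ft_force','orientation','time_s')})
w=W(d,m)
k=(abs(w[...,0]-.517)<.05)&(abs(w[...,1]+.348)<.05)&(abs(w[...,2]-.064)<.003)&(d>0)&(p.max(-1)>100); print(rect(w[k]))
p,d,m=grab('side','s7.png'); cv2.imwrite('pics/c7.png',cv2.resize(cv2.cvtColor(p[250:384,200:400],cv2.COLOR_RGB2BGR),None,fx=3.5,fy=3.5,interpolation=2))
k=cv2.inRange(cv2.cvtColor(p,cv2.COLOR_RGB2HSV),(45,100,40),(80,255,255))>0
```

```text
{'tcp_pos': array([ 0.5165, -0.3479,  0.1945]), 'ft_force': array([-0.0849, -0.7246, -0.3692]), 'orientation': array([-3.0763e+00,  6.3450e-01,  5.0000e-04]), 'time_s': np.float64(9.475)}
((517.1941528320312, -348.41583251953125), (56.19936752319336, 56.02950668334961), 71.96044158935547)
```

View pics/w7.png

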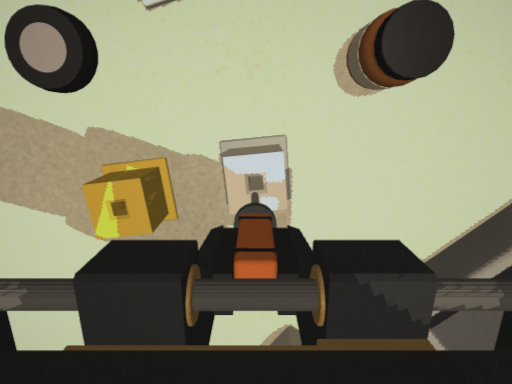

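View pics/c7.png

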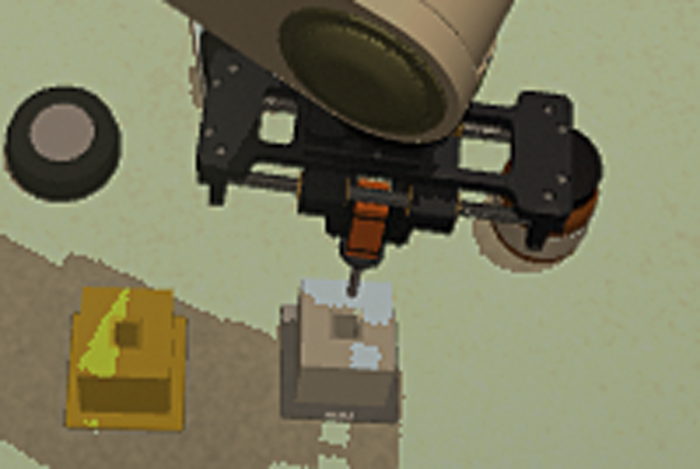

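The stand centre re-measures at (0.5172,-0.3484), within 1 mm of the tool axis, and the pin hangs straight. Insert.

>>> jog_arm(moves=[[[1,0,30],0,0],[[1,0,60],0,0],[[1,0,85],0,0],[[1,0,96],0,0],[[1,0,99],0,0],[[1,0,100],0,0],[[1,0,100],0,0]])

```text
time_s: 10.4
tcp_pos: [0.5174, -0.3495, 0.0955]
orientation: [3.076, -0.636, 0.002]
ft_force: [-0.3, -0.4, -0.8]
grip_width: 0.0178
```

>>> jog_arm(moves=[[[0,0,1],0,0],[[0,0,2],0,0],[[0,0,2],0,0],[[0,0,2],0,0]])

```text
time_s: 10.9
tcp_pos: [0.5173, -0.3495, 0.0939]
orientation: [3.076, -0.636, 0.001]
ft_force: [-2.4, 1.2, 6.3]
grip_width: 0.0175
```

Seated (6 N up at the original height). Release and rise.

>>> jog_arm(moves=[[[0,0,1],0,40],[[0,0,1],0,70],[[0,0,1],0,70],[[0,0,-40],0,70],[[0,0,-100],0,70],[[0,0,-150],0,70],[[0,0,-150],0,70]])

```text
time_s: 11.78
tcp_pos: [0.518, -0.3501, 0.2468]
orientation: [3.072, -0.635, 0.01]
ft_force: [0.9, -0.5, 0.0]
grip_width: 0.0616
```

Run:
```python
from h import *
p,d,m=grab('wrist','w8.png'); s=st();print({k:np.round(s[k],4) for k in('tcp_pos','ft_force','orientation','time_s')})
w=W(d,m); roi=(abs(w[...,0]-.517)<.05)&(abs(w[...,1]+.348)<.05)&(d>0)
k=roi&(w[...,2]>.115)&(w[...,2]<.15); print(k.sum(),rect(w[k]),np.percentile(w[k][:,2],[5,50,95]))
p,d,m=grab('side','s8.png');p,d,m=grab('scene','sc8.png')
for n in('scene','side'):
    p,d,m=load(n+'0.npz'); w=W(d,m); hs=cv2.cvtColor(p,cv2.COLOR_RGB2HSV)
    k=(abs(w[...,0]-.588)<.03)&(abs(w[...,1]-.033)<.03)&(w[...,2]>.08)&(w[...,2]<.16)&(d>0)
    q=w[k]; print(n,k.sum(),[ (zz,q[abs(q[:,2]-zz)<.006].mean(0).round(4)) for zz in(.09,.11,.13,.145)])
p,d,m=load('sc8.npz');w=W(d,m); hs=cv2.cvtColor(p,cv2.COLOR_RGB2HSV)
k=(cv2.inRange(hs,(100,120,30),(125,255,255))>0)&(abs(w[...,0]-.5)<.15)&(abs(w[...,1]-.33)<.15); 
l,r=cv2.connectedComponents(k.astype(np.uint8));
print('tray',rect(w[k]),k.sum(),np.median(w[k],0))
p,d,m=load('s8.npz');w=W(d,m); hs=cv2.cvtColor(p,cv2.COLOR_RGB2HSV)
k=(cv2.inRange(hs,(100,120,30),(125,255,255))>0)&(abs(w[...,0]-.5)<.15)&(abs(w[...,1]-.33)<.15)&(w[...,2]<.03);print('tray',rect(w[k]),k.sum())
```

```text
{'tcp_pos': array([ 0.5174, -0.3495,  0.2438]), 'ft_force': array([ 0.3718, -0.4014, -0.3347]), 'orientation': array([ 3.0751, -0.6361,  0.0035]), 'time_s': np.float64(11.825)}
437 ((518.324462890625, -348.4842224121094), (17.820650100708008, 17.5079402923584), 66.80406188964844) [0.1203595  0.1294252  0.13079568]
scene 150 [(0.09, array([0.5929, 0.0311, 0.0902])), (0.11, array([0.5942, 0.0315, 0.1107])), (0.13, array([0.5938, 0.0306, 0.1305])), (0.145, array([0.5901, 0.0323, 0.145 ]))]
side 133 [(0.09, array([0.5856, 0.028 , 0.0903])), (0.11, array([0.5838, 0.0266, 0.111 ])), (0.13, array([0.5828, 0.0287, 0.1305])), (0.145, array([0.5855, 0.03  , 0.1454]))]
tray ((500.6159973144531, 330.3744201660156), (136.76231384277344, 145.85086059570312), 72.31847381591797) 1522 [0.50216549 0.32886542 0.00404932]
tray ((573.6842651367188, 365.0127258300781), (15.980178833007812, 34.921993255615234), 31.773990631103516) 29
```

View pics/w8.png

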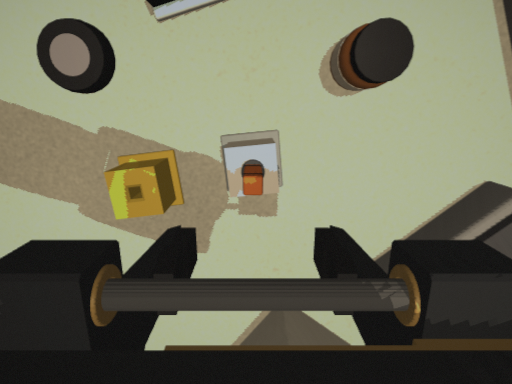

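View pics/sc8.png

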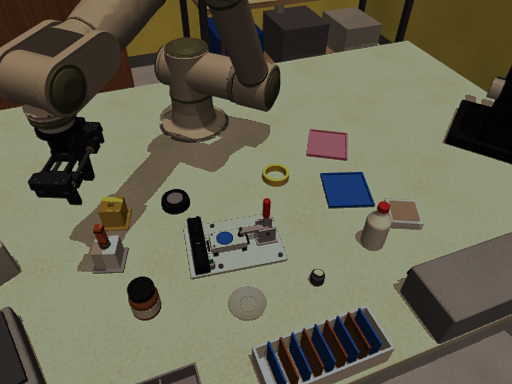

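The tool is back upright: top at 0.130, centre (0.518,-0.3485), within 1.2 mm of the stand. Next comes the clamp. Close the fingers and go to the nest side of the red handle (hinge near (0.588,0.0315)).

>>> jog_arm(moves=[[[-12,-56,0],-0.05,0],[[-25,-112,0],-0.1,0],[[-37,-168,0],-0.15,0],[[-50,-224,0],-0.2,0],[[-62,-280,0],-0.25,0],[[-74,-334,0],-0.279,0],[[-74,-334,0],-0.279,0],[[-74,-334,50],-0.279,0],[[-74,-334,80],-0.279,0],[[-74,-334,80],-0.279,0]])

```text
time_s: 13.18
tcp_pos: [0.5803, -0.0141, 0.16]
orientation: [-3.134, 0.204, 0.01]
ft_force: [0.9, 0.6, 0.8]
grip_width: 0.0004
```

Run:
```python
from h import *
p,d,m=grab('wrist','w9.png'); s=st();print({k:np.round(s[k],4) for k in('tcp_pos','ft_force','orientation','time_s','grip_width')})
w=W(d,m)
k=(abs(w[...,0]-.588)<.035)&(abs(w[...,1]-.033)<.04)&(w[...,2]>.13)&(w[...,2]<.16)&(d>0); print(k.sum(),w[k].mean(0),w[k].min(0),w[k].max(0))
p,d,m=grab('side','s9.png')
```

```text
{'tcp_pos': array([ 0.5813, -0.0141,  0.1621]), 'ft_force': array([0.3021, 0.5511, 0.3421]), 'orientation': array([-3.1348,  0.2042,  0.0034]), 'time_s': np.float64(13.225), 'grip_width': np.float64(0.0004)}
901 [0.58763416 0.03477616 0.14657703] [ 0.57341247 -0.00662141  0.13023038] [0.59629877 0.04307186 0.15991276]
```

View pics/w9.png

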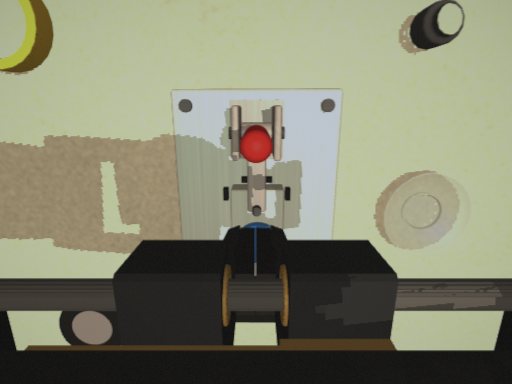

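View pics/s9.png

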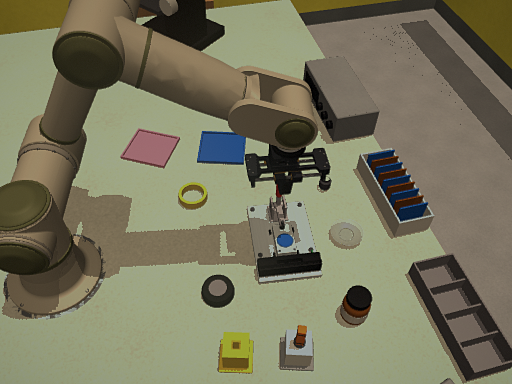

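The red handle is at (257,144) in the wrist image, dead ahead of the fingers. Lower, then push along the arc.

>>> jog_arm(moves=[[[0,0,18],0,0],[[0,0,35],0,0],[[0,0,35],0,0],[[0,-20,35],0,0],[[0,-30,35],0,0],[[0,-40,35],0,0],[[0,-40,35],0,0]])

```text
time_s: 14.15
tcp_pos: [0.587, 0.0271, 0.1279]
orientation: [3.135, -0.201, 0.001]
ft_force: [0.0, -0.8, 0.4]
grip_width: 0.0003
```

>>> jog_arm(moves=[[[0,-10,0],0,0],[[0,-20,0],0,0],[[0,-28,3],0,0],[[0,-36,6],0,0],[[0,-43,10],0,0],[[0,-50,15],0,0],[[0,-50,15],0,0]])

```text
time_s: 15.02
tcp_pos: [0.593, 0.0764, 0.1121]
orientation: [-3.135, 0.202, 0.002]
ft_force: [0.6, -0.2, 0.3]
grip_width: 0.0003
```

Run:
```python
from h import *
p,d,m=grab('scene','sc10.png'); s=st();print({k:np.round(s[k],4) for k in('tcp_pos','ft_force','orientation','time_s','grip_width')})
cv2.imwrite('pics/c10.png',cv2.resize(cv2.cvtColor(p[140:290,170:330],cv2.COLOR_RGB2BGR),None,fx=4,fy=4,interpolation=2))
```

```text
{'tcp_pos': array([0.5932, 0.0761, 0.1125]), 'ft_force': array([-0.0102, -0.4017,  1.1276]), 'orientation': array([-3.1351e+00,  2.0200e-01,  7.0000e-04]), 'time_s': np.float64(15.075), 'grip_width': np.float64(0.0004)}
```

View pics/c10.png

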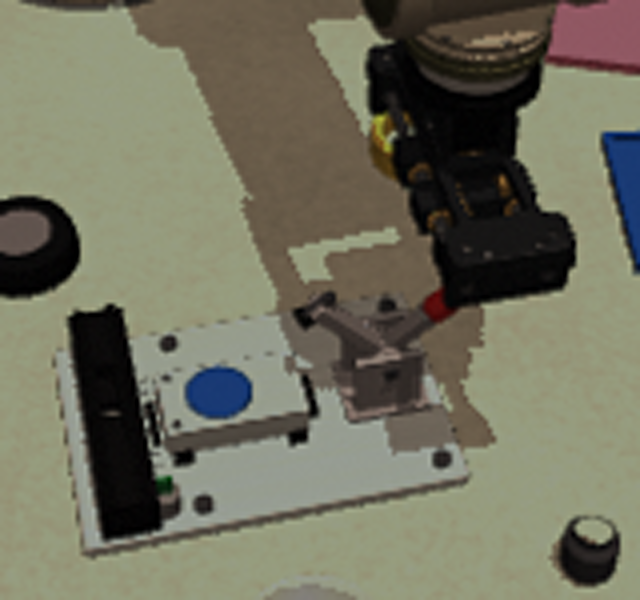

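The clamp is at about 45°. Continue on past centre.

>>> jog_arm(moves=[[[0,-6,5],0,0],[[0,-12,11],0,0],[[0,-17,18],0,0],[[0,-22,24],0,0],[[0,-22,24],0,0],[[0,-22,24],0,0]])

```text
time_s: 15.82
tcp_pos: [0.5962, 0.0977, 0.0889]
orientation: [3.135, -0.202, 0.0]
ft_force: [0.9, -0.1, -0.2]
grip_width: 0.0006
```

Run:
```python
from h import *
p,d,m=grab('scene','sc11.png'); s=st();print({k:np.round(s[k],4) for k in('tcp_pos','ft_force','orientation','time_s','grip_width')})
cv2.imwrite('pics/c11.png',cv2.resize(cv2.cvtColor(p[140:290,170:330],cv2.COLOR_RGB2BGR),None,fx=4,fy=4,interpolation=2))
```

```text
{'tcp_pos': array([0.5962, 0.0976, 0.089 ]), 'ft_force': array([-0.7047,  0.5515,  0.3524]), 'orientation': array([ 3.135e+00, -2.027e-01,  7.000e-04]), 'time_s': np.float64(15.875), 'grip_width': np.float64(0.0003)}
```

View pics/c11.png

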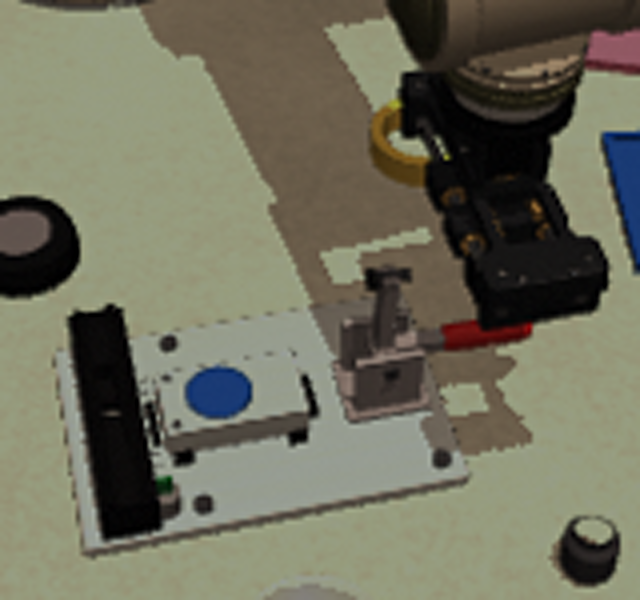

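The clamp is open: arm upright, red handle level. Rise, open the gripper and look down at the carrier.

>>> jog_arm(moves=[[[0,0,-60],0,0],[[0,0,-120],0,30],[[0,10,-150],0,85],[[0,70,-150],0,85],[[0,130,-150],0,85],[[0,190,-150],0,85],[[0,205,-150],0,85],[[0,205,-150],0,85],[[0,205,-150],0,85]])

```text
time_s: 17.0
tcp_pos: [0.57, -0.1042, 0.2388]
orientation: [-3.135, 0.2, -0.0]
ft_force: [0.7, -0.3, 0.2]
grip_width: 0.0749
```

Run:
```python
from h import *
p,d,m=grab('wrist','w12.png'); s=st();print({k:np.round(s[k],4) for k in('tcp_pos','ft_force','orientation','time_s','grip_width')})
w=W(d,m)
k=(abs(w[...,0]-.575)<.07)&(abs(w[...,1]+.063)<.07)&(abs(w[...,2]-.036)<.004)&(d>0)&(p.max(-1)>70)
n,l,ss,c=cv2.connectedComponentsWithStats(k.astype(np.uint8)); i=1+np.argmax(ss[1:,4]); print(ss[i],rect(w[l==i]),np.median(w[l==i][:,2]))
```

```text
{'tcp_pos': array([ 0.57  , -0.1041,  0.2388]), 'ft_force': array([-0.7555, -0.3881, -0.3029]), 'orientation': array([-3.135e+00,  1.995e-01, -2.000e-04]), 'time_s': np.float64(17.05), 'grip_width': np.float64(0.075)}
[ 232   91   45   80 3482] ((575.304443359375, -62.71434783935547), (88.45230102539062, 50.00762939453125), 82.75398254394531) 0.0358833144536336
```

View pics/w12.png

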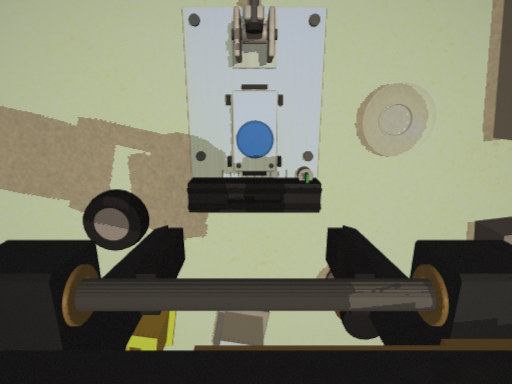

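Carrier at (0.5753,-0.0627), 88x50 mm, top at 0.036 m, yaw aligned with the tool. Descend astride its middle and grip.

>>> jog_arm(moves=[[[0,-42,30],0,85],[[0,-42,90],0,85],[[0,-42,150],0,85],[[0,-42,190],0,85],[[0,-42,215],0,85],[[0,-42,222],0,85],[[0,-42,222],0,85],[[0,-42,222],0,85]])

```text
time_s: 18.05
tcp_pos: [0.5758, -0.0638, 0.018]
orientation: [3.135, -0.202, 0.003]
ft_force: [-1.2, -0.1, 0.2]
grip_width: 0.0749
```

>>> jog_arm(moves=[[[0,0,1],0,85],[[0,0,1],0,40],[[0,0,1],0,40],[[0,0,1],0,40],[[0,0,1],0,40],[[0,0,1],0,40]], force=40)

```text
time_s: 18.8
tcp_pos: [0.5751, -0.0639, 0.0158]
orientation: [3.135, -0.202, -0.0]
ft_force: [-1.1, -0.7, 2.1]
grip_width: 0.0497
```

>>> jog_arm(moves=[[[0,0,-5],0,40],[[0,0,-15],0,40],[[0,0,-40],0,40],[[0,0,-80],0,40],[[0,0,-130],0,40],[[0,0,-180],0,40],[[0,0,-180],0,40],[[0,0,-180],0,40]], force=50)

```text
time_s: 19.8
tcp_pos: [0.5746, -0.0637, 0.1948]
orientation: [-3.135, 0.202, 0.003]
ft_force: [-0.4, 0.1, -3.8]
grip_width: 0.0498
```

Run:
```python
from h import *
p,d,m=grab('scene','sc13.png'); s=st();print({k:np.round(s[k],4) for k in('tcp_pos','ft_force','orientation','time_s','grip_width')})
w=W(d,m); hs=cv2.cvtColor(p,cv2.COLOR_RGB2HSV)
k=(cv2.inRange(hs,(100,150,30),(125,255,255))>0)&(w[...,0]>.38)&(w[...,0]<.62)&(w[...,1]>.22)&(w[...,1]<.44)&(w[...,2]<.03)
n,l,ss,c=cv2.connectedComponentsWithStats(k.astype(np.uint8)); i=1+np.argmax(ss[1:,4])
print(ss[i],c[i])
cn,_=cv2.findContours((l==i).astype(np.uint8),0,2); r=cv2.approxPolyDP(cv2.convexHull(cn[0]),4,True)[:,0]
print(r,[plane(m,*q,.010).round(3) for q in r], np.mean([plane(m,*q,.010) for q in r],0))
```

```text
{'tcp_pos': array([ 0.5744, -0.0637,  0.1942]), 'ft_force': array([-0.4381,  0.773 , -4.7354]), 'orientation': array([-3.1343,  0.2024,  0.0044]), 'time_s': np.float64(19.85), 'grip_width': np.float64(0.0496)}
[ 321  172   54   36 1503] [346.35063207 189.43047239]
[[361 172]
 [374 204]
 [330 207]
 [321 173]] [array([0.454, 0.406, 0.01 ]), array([0.585, 0.368, 0.01 ]), array([0.552, 0.245, 0.01 ]), array([0.416, 0.289, 0.01 ])] [0.50201833 0.3270716  0.01      ]
```

View pics/sc13.png

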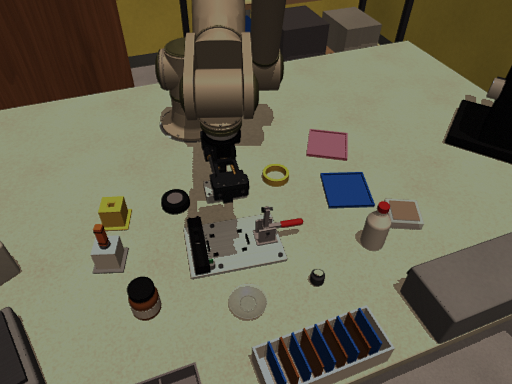

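The carrier is held (about 4 N). The tray centre is near (0.501,0.328), 136x127 between corners, yaw about -16°. Go to just short of it and look from the wrist.

>>> jog_arm(moves=[[[-20,-50,-10],0.02,40],[[-42,-100,-10],0.05,40],[[-63,-150,-10],0.08,40],[[-84,-200,-10],0.11,40],[[-105,-250,-10],0.14,40],[[-124,-300,-10],0.16,40],[[-124,-300,-10],0.16,40],[[-124,-300,-10],0.16,40]])

```text
time_s: 20.85
tcp_pos: [0.4905, 0.2491, 0.2046]
orientation: [3.108, -0.452, -0.003]
ft_force: [-0.2, -0.1, -3.9]
grip_width: 0.0493
```

Run:
```python
from h import *
p,d,m=grab('wrist','w14.png'); s=st();print({k:np.round(s[k],4) for k in('tcp_pos','ft_force','orientation','time_s','grip_width')})
w=W(d,m); hs=cv2.cvtColor(p,cv2.COLOR_RGB2HSV)
k=(cv2.inRange(hs,(100,120,30),(125,255,255))>0)&(w[...,2]<.025)&(d>0)&(abs(w[...,0]-.5)<.12)&(abs(w[...,1]-.33)<.12)
print(k.sum(),rect(w[k]))
k2=k&(abs(w[...,2]-.010)<.0025); print(rect(w[k2]),np.median(w[k][:,2]))
```

```text
{'tcp_pos': array([0.4908, 0.2486, 0.2048]), 'ft_force': array([-0.2299, -0.2498, -3.119 ]), 'orientation': array([ 3.1077e+00, -4.5350e-01, -2.4000e-03]), 'time_s': np.float64(20.9), 'grip_width': np.float64(0.0498)}
16031 ((499.2725830078125, 328.4468688964844), (128.9788360595703, 139.11947631835938), 72.30279541015625)
((499.2725830078125, 328.4468688964844), (128.9788360595703, 139.11947631835938), 72.30279541015625) 0.004909824251478123
```

View pics/w14.png

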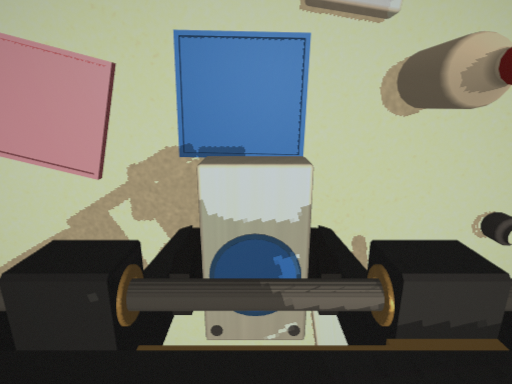

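Tray: (0.4993,0.3284), 139x129, floor 0.005 m, which matches. Move over and lower.

>>> jog_arm(moves=[[[-8,-40,0],0.01,40],[[-15,-79,0],0.019,40],[[-15,-79,50],0.019,40],[[-15,-79,100],0.019,40],[[-15,-79,150],0.019,40],[[-15,-79,180],0.019,40],[[-15,-79,190],0.019,40],[[-15,-79,193],0.019,40],[[-15,-79,193],0.019,40]])

```text
time_s: 22.02
tcp_pos: [0.4996, 0.3295, 0.0138]
orientation: [-3.103, 0.482, -0.002]
ft_force: [-0.5, 0.9, -3.2]
grip_width: 0.0497
```

>>> jog_arm(moves=[[[0,0,1],0,40],[[0,0,2],0,40],[[0,0,3],0,40],[[0,0,4],0,40],[[0,0,4],0,40]])

```text
time_s: 22.65
tcp_pos: [0.4989, 0.3296, 0.0088]
orientation: [-3.104, 0.482, 0.0]
ft_force: [-0.4, 0.2, -0.8]
grip_width: 0.0495
```

It is resting on the floor at the predicted height, weight off the wrist. Release and rise.

>>> jog_arm(moves=[[[0,0,0],0,60],[[0,0,0],0,70],[[0,0,0],0,70],[[0,0,-20],0,70],[[0,0,-60],0,70],[[0,0,-120],0,70],[[0,40,-180],0,70],[[0,90,-190],0,70],[[0,90,-190],0,70],[[0,90,-190],0,70]])

```text
time_s: 23.9
tcp_pos: [0.4717, 0.2441, 0.1986]
orientation: [-3.104, 0.482, 0.0]
ft_force: [0.7, 0.7, -0.1]
grip_width: 0.0615
```

Run:
```python
from h import *
p,d,m=grab('wrist','w15.png'); s=st();print({k:np.round(s[k],4) for k in('tcp_pos','ft_force','orientation','time_s','grip_width')})
w=W(d,m)
k=(abs(w[...,0]-.5)<.07)&(abs(w[...,1]-.33)<.07)&(abs(w[...,2]-.029)<.006)&(d>0)
n,l,ss,c=cv2.connectedComponentsWithStats(k.astype(np.uint8)); i=1+np.argmax(ss[1:,4]);q=w[l==i]; print(rect(q),np.percentile(q[:,2],[5,50,95]))
A=np.c_[q[:,:2]-q[:,:2].mean(0),np.ones(len(q))]; print('slope',np.linalg.lstsq(A,q[:,2],rcond=None)[0])
p,d,m=grab('scene','sc15.png'); p2,d2,m2=grab('side','s15.png'); w=W(d,m)
k=(abs(w[...,0]-.517)<.03)&(abs(w[...,1]+.348)<.03)&(abs(w[...,2]-.128)<.008)&(d>0); print('tool',k.sum(),w[k].mean(0))
hs=cv2.cvtColor(p,cv2.COLOR_RGB2HSV); k=(cv2.inRange(hs,(45,100,30),(80,255,255))>0)&(abs(w[...,0]-.63)<.02)&(abs(w[...,1]+.123)<.02); print('flag',k.sum(),w[k].max(0) if k.any() else 0)
```

```text
{'tcp_pos': array([0.4717, 0.2444, 0.1982]), 'ft_force': array([0.0157, 1.0736, 0.1631]), 'orientation': array([ 3.1044e+00, -4.8130e-01, -1.1000e-03]), 'time_s': np.float64(23.95), 'grip_width': np.float64(0.0617)}
((499.9412536621094, 330.8995056152344), (89.9738540649414, 50.07804870605469), 72.29759216308594) [0.02739992 0.02888029 0.03029361]
slope [-0.00287583 -0.00338399  0.02886236]
tool 75 [ 0.520613   -0.34843188  0.12691141]
flag 12 [ 0.63298767 -0.1181595   0.04098911]
```

View pics/w15.png

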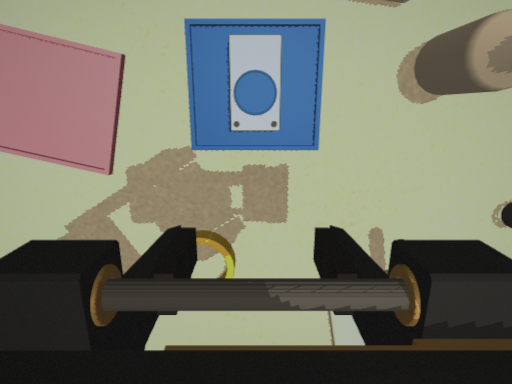

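View pics/sc15.png

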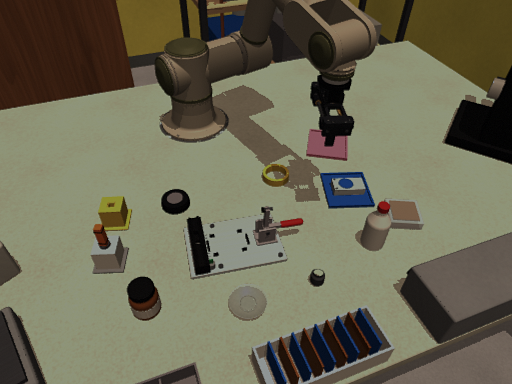

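All steps check out, and the robot is clear of everything.

```bash
python3 -c "
from bench import env
print(env.close_job())"
```

```text
the job is handed in; nothing more can be done
None
```

The job is done and handed in at about 24 s of the 72 s allowed; no verdict was reported.

**What I did**
- I took the orange pin tool from the white stand and felt along the slot floor. The tip dropped in at about 25 mm from slot_near.
- The wrist depth image had already hinted at the hole's place, so I started the sliding search just beside it. The feel agreed with the hint.
- I pushed the valve fully in. It bottomed 12 mm below the slot floor, and the green flag rose from 29 to 41 mm.
- I put the tool back upright in its stand, flipped the clamp over centre, lifted the carrier out and set it in the blue tray.

**Last checks**

| Item | Result |
|---|---|
| Carrier | about 2.5 mm from the tray centre, top at 28.9 mm (29 expected), tilt under 0.005 rad |
| Pin tool | upright, 1.2 mm off the stand axis by wrist view; a coarser scene reading said about 3.6 mm; limit 9 mm |
| Valve flag | still at 41 mm |
| Clamp | open by eye in the last scene picture: arm upright, handle level |
| Bystanders | none appear moved in the last scene picture; not measured |

No check failed. The only disagreement was the two tool-position readings, both within the limit.

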